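# Weighing bottle on the stand, then crack the desiccator lid and hold it

### The arm

A 7-joint arm with a two-finger parallel gripper is mounted at the origin on the work surface. World frame = base frame: x ahead of the robot, y to its left, z up, the work surface at z = 0. Lengths are in mm, angles in rad, forces in N, time in s.
With the tool pointing down it reaches from about 400 to 875 mm from the base axis. Payload 4.4 kg.
Tool frame: the origin (TCP) lies at the very end of the fingers, on their centre line; the grasp point (between the pads) lies 19 mm behind it (ctrl.grip_depth is the distance from the TCP to the grasp point, in mm); z points along the fingers, x is the direction in which the jaws open and shut, and the axes are right-handed (so a half turn about z gives the same grasp; the last joint's range is limited). The gripper opens to 85 mm and grips with 20 to 120 N. Pads are 22 mm wide; open, the fingers measure 114 mm over their backs; the gripper's body (76 mm by 85 mm) begins 54 mm behind the grasp point. The pads swing forward as they close: fully open they stand 13 mm farther back than shut.
Start: joints at [-1.344, 0.628, 0.038, 1.517, -0.027, 0.996, -0.02], TCP at [187.588, 622.357, 231.313] pointing down, gripper open.
Joint ranges: [-3.06, 3.06], [-0.37, 2.12], [-1.25, 1.32], [0.18, 2.47], [-1.1, 4.24], [0.23, 1.98], [-2.94, 2.94]. Speed limits (rad/s): [2.57, 2.57, 3.14, 3.14, 3.14, 3.14, 3.14].

### API

Orientations are given as [roll, pitch, yaw] about the fixed x, y, z axes, in that order (R = Rz(yaw) Ry(pitch) Rx(roll)).
In Python, from cell import ctrl gives the robot as it stands.
- The arm moves only by the shell command python3 -m creep 'ROWS'. ROWS is JSON, a list of rows, each an object with "hand": the opening, from 0 (shut) to 1 (fully open); "travel": the shift along the tool's x, y, z in cm, a list of three; "angular": the turn, a rotation vector about the tool's x, y, z in degrees, a list of three. In form: [{"hand": hand, "travel": [tx, ty, tz], "angular": [rx, ry, rz]}, ...]. A call has 1 to 20 rows; each row is the pose to reach, as a shift and turn from the pose measured when the call began, along the tool's axes at that moment; what a row does not reach only later rows make up. A row lasts 1/10 s, in which the tool goes at most 50 mm and 8.59 degrees, less where a joint would pass 70% of its speed; a pose out of reach is approached as far as the arm can. A call with a gripper value outside its range is refused whole. The fingers move at their own pace and stop on an object; the grip force is fixed at half the most. Time passes only in rows, so rows that repeat a pose let the fingers close. It gives the time, the measured TCP pose, the force and the opening at its end, in the units of the state.
- ctrl.read_state(): the state, without advancing time (a new reading comes with each control period).
- ctrl.get_image(name): name is "side" or "top"; returns a dict with "frame" (400x640x3 uint8, red, green, blue), "fx", "fy", "cx", "cy" (pixels), "origin" and "orientation" of the camera in the world. Camera axes: x right, y down, z forward; pixel columns grow to the right and rows downward; lengths in mm; the calibration is good to about 2 mm. A picture is of the moment at which its call begins. There is no depth.
- ctrl.finish_job(): hands the job in, once; it reports no verdict.
Trained networks look in the newest picture that a camera, given by its name, has taken for a name from the list of things; names that differ only in an ending like _2 or _b are one class to them, and where a whole thing is asked for, a point or a joint stands for the part that bears it (a point fixed in the world has none). Each returns a list of dicts, best first, with "confidence" (0 to 1); they miss things now and then, are a little off and sometimes report something else, mostly with a low value. They report only what shows in the picture. A call takes as long as a camera call. They do not tell look-alikes from the thing itself.
- ctrl.regions_of(camera, thing): "region" (400x640 bool, what is visible of it).
- ctrl.spot_point(camera, thing): "at" ([x, y, z] in mm, in world coordinates, good to about 4 mm: a listed point, or the origin of a listed thing).
The state is a dict: "clock": time; "qpos": joint angles; "qd": joint speeds; "tau": joint torques, N m; "eef_pos": TCP position; "tool_rot": TCP orientation; "force": force on the tool from outside, world axes, zero at the start; "torque": the same for the moment, N m; "width": finger opening in mm.
Only numpy, scipy, OpenCV 4.12 (cv2) and the standard library are available. Lean on these libraries where they do the work, as an engineer would, in place of code of your own. Each camera call takes 0.05 s, during which the arm holds its last target. There are 200 camera calls.

### The job

Gently stand the small knob-stoppered weighing bottle upright and centred on top of the narrow raised stand, so that it is ready for loading, and let go of it. Then take the desiccator lid by its knob, pull it straight up until the sticky seal breaks, without flinging the lid up, and finish while still holding it, level and slightly open: about 2 cm clear of the rim all round, not resting on anything. Leave everything else on the bench where it stands.

Things in the scene. Friction and masses are not known exactly. Their poses are not given: they have to be found in the camera images.
- weighing_bottle: Small glass weighing bottle, loose, about 0.08 to 0.15 kg: round body 44 mm in diameter and 46 mm high, with a glass stopper fixed on it (rim 47 mm in diameter from 46 to 52 mm high, knob 16 mm in diameter up to 64 mm). Stands upright on the bench. Origin: centre of its underside, z up along its axis. Grip it across the body.
- stand: Fixed narrow stand for one bottle: round steel foot 84 mm in diameter and 10 mm high, thin post, and a round flat metal top 38 mm in diameter (a little narrower than the weighing bottle), whose upper face is 80 mm above the bench. Origin: centre of the foot's underside, z up.
- stand_top (a point): Centre of the upper face of the stand, 80 mm above the bench.
- desiccator: Base of a desiccator, fixed to the bench: clear glass round bowl with a thick 172 mm rim, 152 mm in diameter below it, 95 mm high, closed by the lid; a white plate lies inside. Origin: centre of its underside, z up.
- rim (a point): Centre of the desiccator's rim, 95 mm above the bench, z up. The seated lid's flange lies on it. The seal sticks: pulling straight up takes about 12 N beside the lid's weight (16 to 20 N in all) in the first 2 to 3 mm; the force falls away within 8 mm of lift, and above 10 mm only the weight is left.
- lid: Frosted, domed desiccator lid, loose, about 0.4 to 0.55 kg: flange 176 mm in diameter and 8 mm thick, dome up to 50 mm above the flange's underside, black round knob on top; a 120 mm plug reaches 12 mm below the flange into the base. Origin: centre of the flange's underside, z up: its height over rim is the opening, 0 when seated.
- knob (a point): Middle of the lid's knob, on its axis, 72 mm above the flange's underside (167 mm above the bench when seated). The knob's head is an upright cylinder, 34 mm in diameter and 20 mm high centred on this point, on a neck 20 mm in diameter and 12 mm high. Fingertips 19 mm below this point clear the dome.
- reagent_bottle: Bystander: amber glass bottle with a screw cap, 52 mm in diameter, 125 mm high, loose. Origin: centre of its underside.
- beaker: Bystander: open glass beaker, 60 mm in diameter, 75 mm high, loose. Origin: centre of its underside.
- dish_stack: Bystander: stack of round dishes 90 mm in diameter, 90 mm high, loose. Origin: centre of its underside.
- tube_rack: Bystander: white rack of capped tubes, 90 by 200 mm, 115 mm high, loose. Origin: centre of its underside.
- tip_box: Bystander: closed box 82 by 122 mm, 70 mm high, loose. Origin: centre of its underside.
- ice_bucket: Bystander: red bucket 180 mm across, 120 mm high, loose. Origin: centre of its underside.
- spatula: Bystander: spatula 190 mm long lying flat on the bench, loose. Origin: middle of its underside.
Mind the look-alikes: they are no part of the job. What is meant by the lid is not turquoise, and is the larger of those in its own colour.

How it is judged:
By the outcome, as a careful person would: the job done as asked, in the order asked, and still so for the second after the job is handed in, while the arm keeps its last pose, push and grip.
It also fails if it takes over 51 s, if anything falls off the work surface, if the arm or the gripper's body presses on something with over 40 N, if the wrist force passes 120 N, or if a joint passes its speed limit or range.

## Working session

There is one attempt and no reset: what is moved stays moved. The work goes in short steps, Python scripts to look and compute and a shell command to move; the robot and the scene stay as the last step left them, time stands still between calls to the robot, and variables do not carry over. Pictures are saved under pics/ and viewed, about 8 in all and at most 12, crops included, and the job is handed in when it is done.

```bash
mkdir -p pics; ls
python3 - <<'E'
from cell import ctrl
import cv2,numpy as np
s=ctrl.read_state();print({k:np.round(v,3).tolist() for k,v in s.items()})
ims={}
for n in("side","top"):
    d=ctrl.get_image(n);cv2.imwrite(f"pics/{n}0.png",d["frame"][:,:,::-1]);print(n,d["fx"],d["fy"],d["cx"],d["cy"],d["origin"],d["orientation"])
    for t in("weighing_bottle","stand_top","stand","rim","lid","knob","desiccator"):
        for r in ctrl.spot_point(n,t): print(n,t,np.round(r["at"],0),round(r["confidence"],2))
E
```

```text
pics
{'clock': 0.0, 'qpos': [-1.344, 0.629, 0.038, 1.518, -0.027, 0.996, -0.02], 'qd': [-0.002, -0.001, -0.0, 0.001, -0.0, 0.0, 0.0], 'tau': [0.001, -56.341, 1.226, -19.345, 0.011, 0.01, 0.0], 'eef_pos': [187.409, 621.734, 230.37], 'tool_rot': [3.142, 0.002, 1.278], 'force': [1.002, 0.141, -0.433], 'torque': [-0.021, 0.013, -0.006], 'width': 85.167}
side 508.77437497714044 508.77437497714044 319.3881793528441 197.7736624038147 [ 241.58130239 1211.22431718 1407.21964708] [-2.38997576 -0.01669298 -2.90894845]
side weighing_bottle [456. 339.   3.] 0.67
side stand_top [501.  20.  80.] 0.92
side stand [498.  16.   1.] 0.63
side stand [730.  56.   4.] 0.6
side lid [ 237. -366.    6.] 0.67
side lid [ 778. -371.    7.] 0.67
side lid [ 540. -256.   91.] 0.65
side knob [ 770. -370.   63.] 0.9
side knob [ 242. -369.   61.] 0.82
side knob [ 544. -252.  170.] 0.67
side knob [731.  55.   1.] 0.27
side desiccator [ 546. -255.   -4.] 0.78
top 384.4859354247343 384.4859354247343 318.41159320942666 196.13541697484473 [ 402.23329366   38.72380572 1459.61609199] [-3.06604565e+00  1.25377078e-03 -1.60148021e+00]
top weighing_bottle [453. 343.   1.] 0.66
top weighing_bottle [728.  58.  -4.] 0.48
top stand_top [496.  18.  76.] 0.87
top stand [498.  22.   2.] 0.8
top lid [ 774. -370.    7.] 0.72
top lid [ 237. -364.    6.] 0.71
top lid [ 543. -256.   93.] 0.63
top knob [ 775. -374.   64.] 0.93
top knob [ 238. -372.   64.] 0.82
top knob [ 544. -257.  162.] 0.61
top desiccator [500.  23.   2.] 0.68
top desiccator [453. 344.  -1.] 0.53
top desiccator [ 541. -254.   94.] 0.43
```

View pics/side0.png

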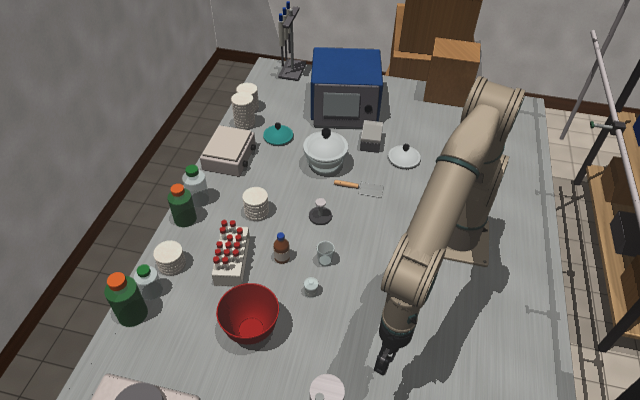

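View pics/top0.png

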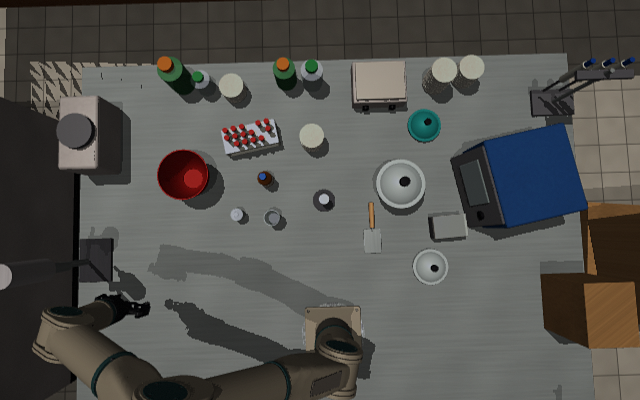

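The side picture shows the small bottle at (311,285), beaker at (325,253), stand at (320,210) and spatula at (358,186). There are three lids: turquoise at side (278,132), clear on the desiccator at (325,145), and a small clear one on the bench at (404,155). The one on the desiccator fits, because it isn't turquoise and is the larger of the two clear ones. I'll confirm that in a crop and refine the positions.

Run:
```python
from cell import ctrl
import cv2,numpy as np
from collections import defaultdict
A=defaultdict(list)
near={"weighing_bottle":(454,341),"stand_top":(499,19),"stand":(499,19),"knob":(544,-255),"lid":(544,-255),"rim":(544,-255),"desiccator":(544,-255),"beaker":(470,220)}
for k in range(4):
    for n in("side","top"):
        d=ctrl.get_image(n)
        for t in near:
            for r in ctrl.spot_point(n,t):
                if np.hypot(*(np.array(r["at"][:2])-near[t]))<70 and r["confidence"]>.35: A[t,n].append(r["at"])
for k in sorted(A): print(k,len(A[k]),np.round(np.mean(A[k],0),1),np.round(np.std(A[k],0),1))
ims=[]
S=cv2.imread("pics/side0.png");T=cv2.imread("pics/top0.png")
c=lambda I,x,y,w,h:cv2.resize(I[y:y+h,x:x+w],(400,300),interpolation=cv2.INTER_CUBIC)
cv2.imwrite("pics/c1.png",np.vstack([np.hstack([c(S,270,110,160,120),c(S,270,190,160,120)]),np.hstack([c(T,340,100,160,120),c(T,220,150,160,120)])]))
```

```text
('beaker', 'side') 4 [439.4 209.   -1.1] [1.3 0.4 0.9]
('beaker', 'top') 3 [ 4.368e+02  2.099e+02 -4.000e-01] [1.7 1.9 2.1]
('desiccator', 'side') 4 [ 543.4 -253.2   -2.9] [1.9 1.1 1.5]
('knob', 'side') 4 [ 542.2 -251.5  170.7] [1. 1. 1.]
('knob', 'top') 4 [ 544.2 -257.6  163.5] [0.5 1.4 1. ]
('lid', 'side') 4 [ 542.1 -255.2   90. ] [0.8 1.7 1. ]
('lid', 'top') 4 [ 543.6 -257.2   91.6] [1.  0.9 1.9]
('stand', 'side') 4 [497.7  18.1  -0.6] [1.6 1.3 1.2]
('stand', 'top') 4 [499.4  22.5   2.1] [1.4 1.2 1. ]
('stand_top', 'side') 5 [501.5  19.9  62.9] [ 1.5  1.2 30.9]
('stand_top', 'top') 4 [498.9  17.8  76.1] [0.7 1.2 0.6]
('weighing_bottle', 'side') 3 [456.3 340.8  -1. ] [1.  1.9 2. ]
('weighing_bottle', 'top') 3 [453.6 344.4   0.9] [0.9 1.5 0.6]
```

View pics/c1.png

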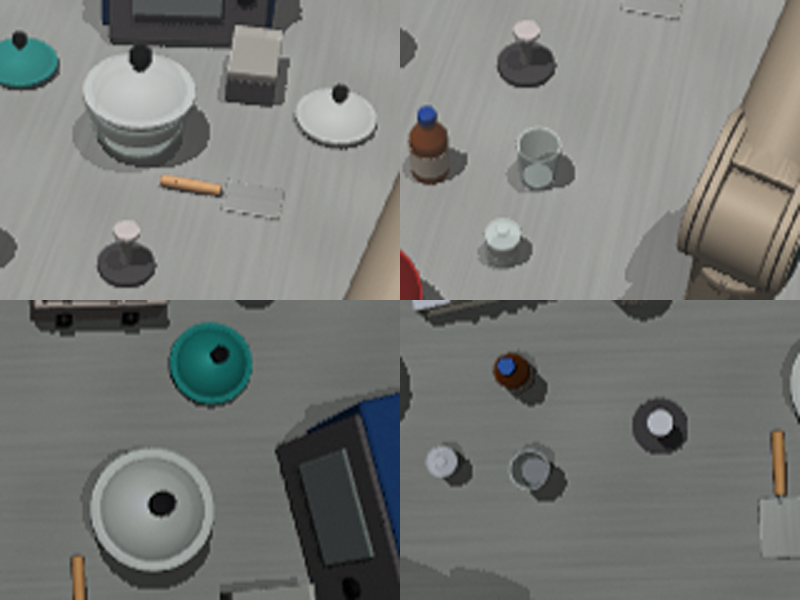

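The crop confirms it: the clear lid sits on the desiccator (side 325,145), and the loose clear lid is smaller. The two cameras agree on the bottle at (455,342), stand top at (499,19) and knob at (543,-255). Next I move above the bottle.

```bash
python3 -m creep '[{"hand":1,"travel":[-4.75,8.4,2.5],"angular":[0,0,9]},{"hand":1,"travel":[-9.5,16.8,5],"angular":[0,0,18]},{"hand":1,"travel":[-14.2,25.2,7.5],"angular":[0,0,27]},{"hand":1,"travel":[-19.0,33.7,10],"angular":[0,0,36]},{"hand":1,"travel":[-19.0,33.7,10],"angular":[0,0,36]},{"hand":1,"travel":[-19.0,33.7,10],"angular":[0,0,36]},{"hand":1,"travel":[-19.0,33.7,10],"angular":[0,0,36]},{"hand":1,"travel":[-19.0,33.7,10],"angular":[0,0,36]},{"hand":1,"travel":[-19.0,33.7,10],"angular":[0,0,36]},{"hand":1,"travel":[-19.0,33.7,10],"angular":[0,0,36]},{"hand":1,"travel":[-19.0,33.7,10],"angular":[0,0,36]}]'
cat > h.py <<'E'
from cell import ctrl
import numpy as np
from scipy.spatial.transform import Rotation as Ro
def delta(target):
    s=ctrl.read_state(); R=Ro.from_euler("xyz",s["tool_rot"]).as_matrix()
    d=np.array(target)-s["eef_pos"]
    print("t",round(s["clock"],2),"pos",np.round(s["eef_pos"],1),"rpy",np.round(s["tool_rot"],3),"F",np.round(s["force"],1),"w",round(s["width"],1),"q",np.round(s["qpos"],2))
    print("travel cm",np.round(R.T@d/10,2),"level+yaw axes\n",np.round(R,3))
E
python3 -c "
from h import *
delta([455,342.5,7])
import cv2
for n in('side','top'):
    d=ctrl.get_image(n)
    if n=='side': f=d['frame'][220:340,230:390]; cv2.imwrite('pics/s1.png',cv2.resize(f,(800,600),interpolation=cv2.INTER_CUBIC)[:,:,::-1])
    print([(np.round(r['at'],1),round(r['confidence'],2)) for r in ctrl.spot_point(n,'weighing_bottle')])
"
```

```text
clock: 5.5
eef_pos: [454.7, 344.5, 131.5]
tool_rot: [-3.14, -0.0, 0.651]
force: [0.6, -0.5, -0.1]
width: 85.7
t 5.5 pos [454.7 344.5 131.5] rpy [-3.14  -0.     0.651] F [ 0.6 -0.5 -0.1] w 85.7 q [-0.8   0.65  0.16  1.84 -0.15  0.66  0.1 ]
travel cm [-0.1   0.19 12.45] level+yaw axes
 [[ 0.795  0.606 -0.   ]
 [ 0.606 -0.795  0.001]
 [ 0.    -0.001 -1.   ]]
[(array([ 5.988e+02,  5.120e+02, -2.000e-01]), 0.5), (array([455.4, 339.5,   0.6]), 0.48)]
[(array([453.8, 344.6,  -1.3]), 0.51), (array([ 391.2, -158.8,   -0.5]), 0.26)]
```

View pics/s1.png

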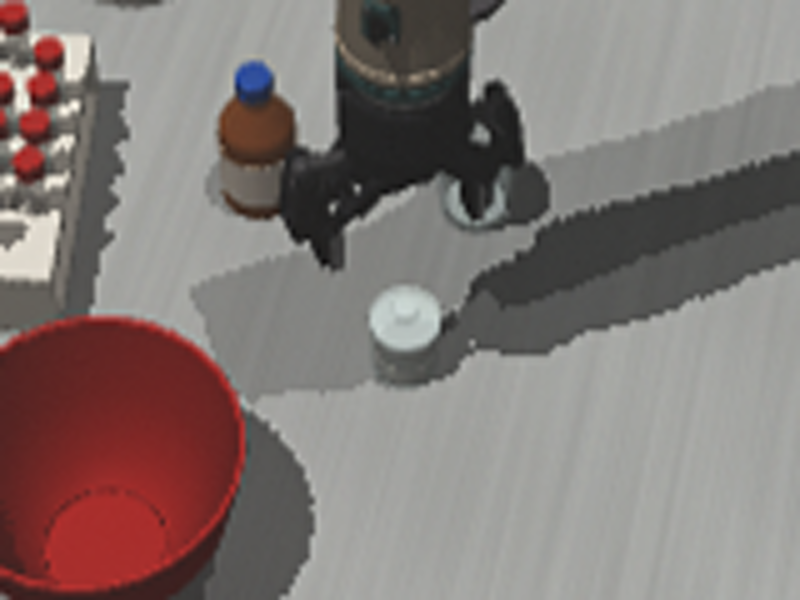

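The crop shows the open fingers hanging well above the bottle (crop 405,330), with beaker and bucket clear. I descend and grip.

```bash
python3 -m creep '[{"hand":1,"travel":[-0.1,0.15,4],"angular":[0,0,0]},{"hand":1,"travel":[-0.1,0.15,8],"angular":[0,0,0]},{"hand":1,"travel":[-0.1,0.15,10.5],"angular":[0,0,0]},{"hand":1,"travel":[-0.1,0.15,12],"angular":[0,0,0]},{"hand":1,"travel":[-0.1,0.15,12.4],"angular":[0,0,0]},{"hand":1,"travel":[-0.1,0.15,12.4],"angular":[0,0,0]},{"hand":0.7,"travel":[-0.1,0.15,12.4],"angular":[0,0,0]},{"hand":0.6,"travel":[-0.1,0.15,12.4],"angular":[0,0,0]},{"hand":0.55,"travel":[-0.1,0.15,12.4],"angular":[0,0,0]},{"hand":0.5,"travel":[-0.1,0.15,12.4],"angular":[0,0,0]},{"hand":0.4,"travel":[-0.1,0.15,12.4],"angular":[0,0,0]},{"hand":0.3,"travel":[-0.1,0.15,12.4],"angular":[0,0,0]},{"hand":0,"travel":[-0.1,0.15,12.4],"angular":[0,0,0]},{"hand":0,"travel":[-0.1,0.15,12.4],"angular":[0,0,0]},{"hand":0,"travel":[-0.1,0.15,12.4],"angular":[0,0,0]},{"hand":0,"travel":[-0.1,0.15,12.4],"angular":[0,0,0]}]'
```

```text
clock: 7.3
eef_pos: [454.7, 343.2, 8.9]
tool_rot: [-3.141, -0.001, 0.652]
force: [-3.0, -0.3, 7.1]
width: 43.8
```

Gripped at 43.8 mm, which matches the body. I lift it and carry it above the stand.

```bash
python3 -m creep '[{"hand":0,"travel":[0,0,-2],"angular":[0,0,0]},{"hand":0,"travel":[0,0,-5],"angular":[0,0,0]},{"hand":0,"travel":[0,0,-9],"angular":[0,0,0]},{"hand":0,"travel":[0,0,-14],"angular":[0,0,0]},{"hand":0,"travel":[-1.6,2.8,-14],"angular":[0,0,4]},{"hand":0,"travel":[-3.6,6.4,-14],"angular":[0,0,9]},{"hand":0,"travel":[-5.7,10,-14],"angular":[0,0,14]},{"hand":0,"travel":[-7.7,13.6,-14],"angular":[0,0,18]},{"hand":0,"travel":[-9.7,17.2,-14],"angular":[0,0,23]},{"hand":0,"travel":[-11.7,20.7,-14],"angular":[0,0,27]},{"hand":0,"travel":[-13.6,24.1,-14],"angular":[0,0,31]},{"hand":0,"travel":[-15.0,26.6,-14],"angular":[0,0,34]},{"hand":0,"travel":[-15.8,28.0,-14],"angular":[0,0,35]},{"hand":0,"travel":[-16.05,28.45,-14],"angular":[0,0,35]},{"hand":0,"travel":[-16.05,28.45,-14],"angular":[0,0,35]},{"hand":0,"travel":[-16.05,28.45,-13],"angular":[0,0,35]},{"hand":0,"travel":[-16.05,28.45,-12],"angular":[0,0,35]},{"hand":0,"travel":[-16.05,28.45,-11.5],"angular":[0,0,35]},{"hand":0,"travel":[-16.05,28.45,-11.5],"angular":[0,0,35]}]'
python3 -c "
from h import *
delta([499.5,19.5,88.9])
import cv2
for n in('side','top'):
    d=ctrl.get_image(n)
    if n=='side': f=d['frame'][140:260,240:400]; cv2.imwrite('pics/s2.png',cv2.resize(f,(800,600),interpolation=cv2.INTER_CUBIC)[:,:,::-1])
    for t in('weighing_bottle','stand_top','stand'): print(n,t,[(np.round(r['at'],1),round(r['confidence'],2)) for r in ctrl.spot_point(n,t)])
"
```

```text
clock: 9.2
eef_pos: [498.9, 20.1, 122.2]
tool_rot: [-3.14, 0.002, 0.043]
force: [-0.1, 0.5, -0.8]
width: 43.6
t 9.2 pos [498.9  20.1 122.2] rpy [-3.14e+00  2.00e-03  4.30e-02] F [-0.1  0.5 -0.8] w 43.6 q [-0.27  0.6   0.26  2.04 -0.29  0.54  0.24]
travel cm [0.06 0.07 3.33] level+yaw axes
 [[ 0.999  0.043 -0.002]
 [ 0.043 -0.999  0.002]
 [-0.002 -0.002 -1.   ]]
side weighing_bottle [(array([503.1,  17.2, 115.7]), 0.59)]
side stand_top [(array([501.6,  20.4,  78.4]), 0.69)]
side stand [(array([498.6,  17.7,   1.3]), 0.59)]
top weighing_bottle []
top stand_top []
top stand []
```

View pics/s2.png

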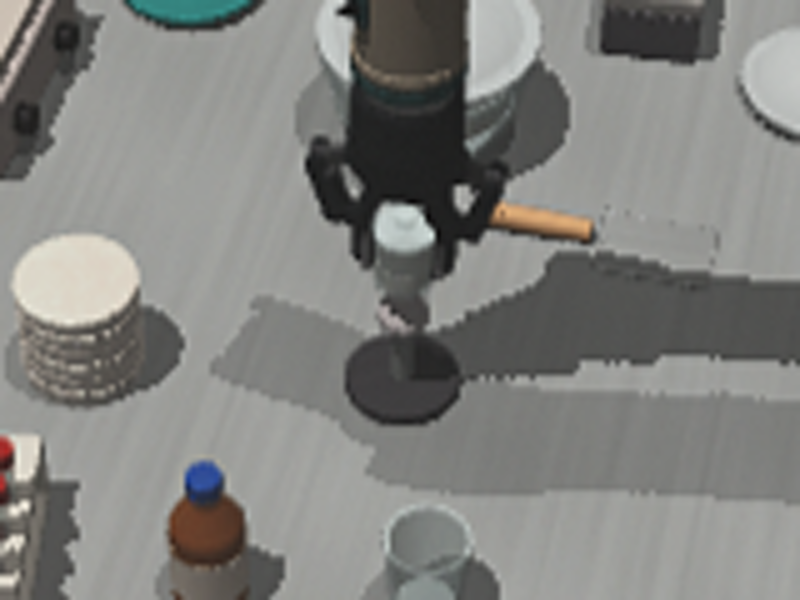

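The side crop shows the bottle (crop column 404) lined up with the post (403) and foot (403.5). The top view is hidden by the arm, but the grasp geometry puts the y offset within about 1 mm. I lower it slowly.

```bash
python3 -m creep '[{"hand":0,"travel":[0.05,0.05,1],"angular":[0,0,0]},{"hand":0,"travel":[0.05,0.05,2],"angular":[0,0,0]},{"hand":0,"travel":[0.05,0.05,2.6],"angular":[0,0,0]},{"hand":0,"travel":[0.05,0.05,2.9],"angular":[0,0,0]},{"hand":0,"travel":[0.05,0.05,3.1],"angular":[0,0,0]},{"hand":0,"travel":[0.05,0.05,3.2],"angular":[0,0,0]},{"hand":0,"travel":[0.05,0.05,3.2],"angular":[0,0,0]},{"hand":0,"travel":[0.05,0.05,3.2],"angular":[0,0,0]}]'
```

```text
clock: 10.4
eef_pos: [500.8, 19.1, 91.9]
tool_rot: [-3.14, -0.002, 0.041]
force: [0.4, 0.4, -1.9]
width: 43.6
```

```bash
for i in 1; do python3 -m creep '[{"hand":0,"travel":[-0.08,0,0.1],"angular":[0,0,0]},{"hand":0,"travel":[-0.08,0,0.2],"angular":[0,0,0]},{"hand":0,"travel":[-0.08,0,0.2],"angular":[0,0,0]},{"hand":0,"travel":[-0.08,0,0.2],"angular":[0,0,0]}]'; done
```

```text
clock: 10.8
eef_pos: [500.0, 19.0, 89.9]
tool_rot: [-3.14, -0.002, 0.041]
force: [-0.0, 0.6, -0.9]
width: 43.6
```

```bash
python3 -m creep '[{"hand":0,"travel":[0,0,0.1],"angular":[0,0,0]},{"hand":0,"travel":[0,0,0.15],"angular":[0,0,0]},{"hand":0,"travel":[0,0,0.15],"angular":[0,0,0]}]'
```

```text
clock: 11.1
eef_pos: [500.1, 19.1, 89.0]
tool_rot: [-3.14, -0.002, 0.041]
force: [-1.8, 0.8, 5.4]
width: 43.4
```

Contact at TCP z 89.0, as predicted, with about 5 N. I open slowly, then rise.

```bash
python3 -m creep '[{"hand":0.52,"travel":[0,0,0],"angular":[0,0,0]},{"hand":0.56,"travel":[0,0,0],"angular":[0,0,0]},{"hand":0.6,"travel":[0,0,0],"angular":[0,0,0]},{"hand":0.7,"travel":[0,0,0],"angular":[0,0,0]},{"hand":0.8,"travel":[0,0,0],"angular":[0,0,0]},{"hand":0.9,"travel":[0,0,0],"angular":[0,0,0]},{"hand":1,"travel":[0,0,0],"angular":[0,0,0]},{"hand":1,"travel":[0,0,0],"angular":[0,0,0]},{"hand":1,"travel":[0,0,-1],"angular":[0,0,0]},{"hand":1,"travel":[0,0,-3],"angular":[0,0,0]},{"hand":1,"travel":[0,0,-7],"angular":[0,0,0]},{"hand":1,"travel":[0,0,-11],"angular":[0,0,0]},{"hand":1,"travel":[0,0,-14],"angular":[0,0,0]},{"hand":1,"travel":[0,0,-14],"angular":[0,0,0]},{"hand":1,"travel":[0,0,-14],"angular":[0,0,0]}]'
python3 -c "
from h import *
delta([543,-255,240])
import cv2
for n in('side',):
    d=ctrl.get_image(n)
    f=d['frame'][140:260,240:400]; cv2.imwrite('pics/s3.png',cv2.resize(f,(800,600),interpolation=cv2.INTER_CUBIC)[:,:,::-1])
    for t in('weighing_bottle','stand'): print(n,t,[(np.round(r['at'],1),round(r['confidence'],2)) for r in ctrl.spot_point(n,t)])
"
```

```text
clock: 12.6
eef_pos: [500.0, 18.9, 229.9]
tool_rot: [-3.139, -0.004, 0.042]
force: [0.4, 0.3, -0.2]
width: 85.8
t 12.6 pos [500.   18.9 229.9] rpy [-3.139 -0.004  0.042] F [ 0.4  0.3 -0.2] w 85.8 q [-0.34  0.44  0.35  1.94 -0.21  0.8   0.17]
travel cm [ 3.17 27.54 -1.06] level+yaw axes
 [[ 0.999  0.042  0.004]
 [ 0.041 -0.999  0.003]
 [ 0.004 -0.002 -1.   ]]
side weighing_bottle []
side stand [(array([495.9,  18.6,   0.7]), 0.92)]
```

View pics/s3.png

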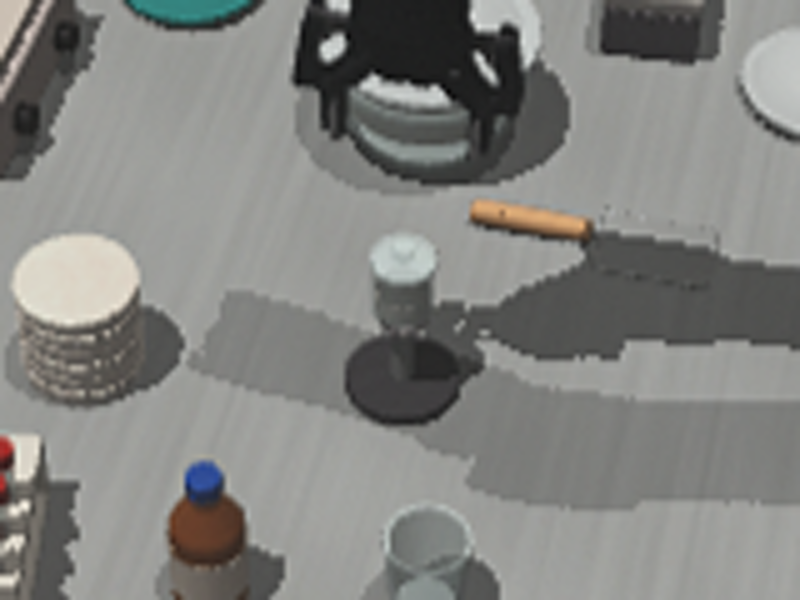

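The bottle stands upright on the stand (crop 403,285), column-aligned with post and foot. Next I move above the knob.

```bash
python3 -m creep '[{"hand":1,"travel":[0.3,2.4,-0.5],"angular":[0,0,3]},{"hand":1,"travel":[0.7,6,-0.5],"angular":[0,0,7]},{"hand":1,"travel":[1.2,10,-0.5],"angular":[0,0,11]},{"hand":1,"travel":[1.6,14,-0.5],"angular":[0,0,15]},{"hand":1,"travel":[2.1,18,-0.5],"angular":[0,0,19]},{"hand":1,"travel":[2.5,22,-0.5],"angular":[0,0,23]},{"hand":1,"travel":[3.0,25.5,-0.5],"angular":[0,0,26]},{"hand":1,"travel":[3.2,27.5,-0.5],"angular":[0,0,27]},{"hand":1,"travel":[3.2,27.5,-0.5],"angular":[0,0,27]},{"hand":1,"travel":[3.2,27.5,-0.5],"angular":[0,0,27]},{"hand":1,"travel":[3.2,27.5,-0.5],"angular":[0,0,27]}]'
python3 -c "
from h import *
delta([543,-255,148])
import cv2
I=[]
for n,x,y in(('side',240,80),('top',300,140)):
    d=ctrl.get_image(n)
    f=d['frame'][y:y+150,x:x+100]; I.append(cv2.resize(f,(400,600),interpolation=cv2.INTER_CUBIC)[:,:,::-1])
    for t in('weighing_bottle','stand','knob','lid'): print(n,t,[(np.round(r['at'],1),round(r['confidence'],2)) for r in ctrl.spot_point(n,t)])
cv2.imwrite('pics/s4.png',np.hstack(I))
"
```

```text
clock: 13.85
eef_pos: [542.0, -252.7, 231.6]
tool_rot: [-3.139, 0.003, -0.428]
force: [-0.5, 0.6, -0.8]
width: 85.5
t 13.85 pos [ 542.  -252.7  231.6] rpy [-3.139e+00  3.000e-03 -4.280e-01] F [-0.5  0.6 -0.8] w 85.5 q [ 0.1   0.59  0.47  1.67 -0.32  0.95  0.26]
travel cm [0.21 0.19 8.36] level+yaw axes
 [[ 0.91  -0.415 -0.002]
 [-0.415 -0.91   0.004]
 [-0.003 -0.003 -1.   ]]
side weighing_bottle [(array([503.3,  21.9,  78.1]), 0.53)]
side stand [(array([497.3,  16.8,   0.7]), 0.73), (array([ 543.6, -254.9,   -2.3]), 0.71), (array([734.8, 285.2,   2.4]), 0.34), (array([599.6, 512.5,   3.4]), 0.2)]
side knob [(array([ 773.8, -372.8,   62.9]), 0.74), (array([ 240.3, -369.1,   62.6]), 0.6)]
side lid [(array([ 773.8, -372.8,   11.2]), 0.9), (array([ 539.9, -254.9,   92. ]), 0.77), (array([ 232.9, -366.7,    8.9]), 0.62)]
top weighing_bottle [(array([501.6,  19.1,  81.4]), 0.66)]
top stand [(array([497.4,  23.7,   2.9]), 0.64)]
top knob [(array([ 238.7, -371.4,   62.1]), 0.84), (array([ 544.8, -256.9,  166.5]), 0.83), (array([ 772.1, -373.2,   63.4]), 0.58)]
top lid [(array([ 542.6, -255.4,   93.6]), 0.79), (array([ 241. , -369.3,    8.5]), 0.78), (array([ 774. , -370.7,    6.7]), 0.75)]
```

View pics/s4.png

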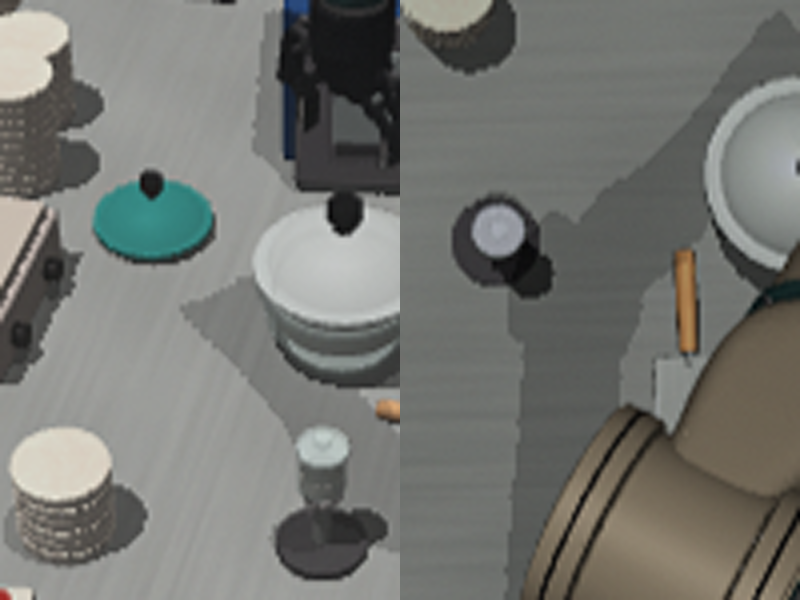

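In both views the bottle is upright and centred: networks put it at about (502,20,80) and the stand top at (500,19,80). Now I descend on the knob.

```bash
python3 -m creep '[{"hand":1,"travel":[0.2,0.2,2],"angular":[0,0,0]},{"hand":1,"travel":[0.2,0.2,5],"angular":[0,0,0]},{"hand":1,"travel":[0.2,0.2,7],"angular":[0,0,0]},{"hand":1,"travel":[0.2,0.2,8],"angular":[0,0,0]},{"hand":1,"travel":[0.2,0.2,8.3],"angular":[0,0,0]},{"hand":1,"travel":[0.2,0.2,8.3],"angular":[0,0,0]},{"hand":0.7,"travel":[0.2,0.2,8.3],"angular":[0,0,0]},{"hand":0.6,"travel":[0.2,0.2,8.3],"angular":[0,0,0]},{"hand":0.5,"travel":[0.2,0.2,8.3],"angular":[0,0,0]},{"hand":0.45,"travel":[0.2,0.2,8.3],"angular":[0,0,0]},{"hand":0.4,"travel":[0.2,0.2,8.3],"angular":[0,0,0]},{"hand":0.35,"travel":[0.2,0.2,8.3],"angular":[0,0,0]},{"hand":0,"travel":[0.2,0.2,8.3],"angular":[0,0,0]},{"hand":0,"travel":[0.2,0.2,8.3],"angular":[0,0,0]},{"hand":0,"travel":[0.2,0.2,8.3],"angular":[0,0,0]},{"hand":0,"travel":[0.2,0.2,8.3],"angular":[0,0,0]}]'
```

```text
clock: 15.95
eef_pos: [542.7, -256.8, 150.0]
tool_rot: [-3.14, 0.002, -0.43]
force: [-2.3, 0.7, 5.2]
width: 32.4
```

Width 32.4 is slightly under the knob's 34 mm, so I check the grip from the side before pulling.

```bash
python3 -c "
from h import *
delta([542.7,-256.8,150])
import cv2
d=ctrl.get_image('side')
cv2.imwrite('pics/s5.png',cv2.resize(d['frame'][90:180,265:385],(800,600),interpolation=cv2.INTER_CUBIC)[:,:,::-1])
"
```

```text
t 15.95 pos [ 542.7 -256.8  150. ] rpy [-3.14e+00  2.00e-03 -4.30e-01] F [-2.3  0.7  5.2] w 32.4 q [ 0.14  0.69  0.42  1.75 -0.38  0.79  0.32]
travel cm [0. 0. 0.] level+yaw axes
 [[ 0.909 -0.417 -0.001]
 [-0.417 -0.909  0.003]
 [-0.002 -0.002 -1.   ]]
```

View pics/s5.png

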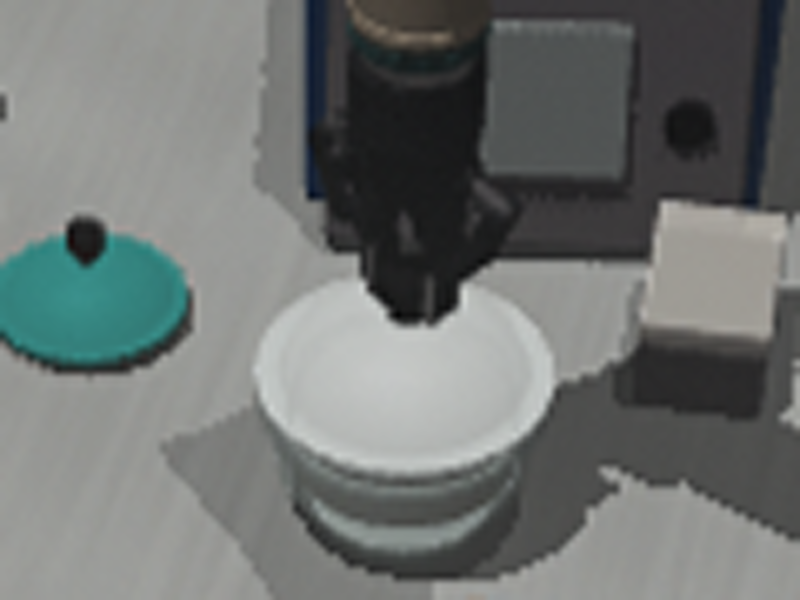

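The pads enclose the knob, on the lid's axis (crop 412,290). I pull up slowly.

```bash
python3 -m creep '[{"hand":0,"travel":[0,0,-0.05],"angular":[0,0,0]},{"hand":0,"travel":[0,0,-0.1],"angular":[0,0,0]},{"hand":0,"travel":[0,0,-0.15],"angular":[0,0,0]},{"hand":0,"travel":[0,0,-0.2],"angular":[0,0,0]},{"hand":0,"travel":[0,0,-0.25],"angular":[0,0,0]},{"hand":0,"travel":[0,0,-0.3],"angular":[0,0,0]}]'
```

```text
clock: 16.6
eef_pos: [542.3, -256.4, 152.0]
tool_rot: [-3.14, 0.003, -0.43]
force: [1.7, -0.5, -15.0]
width: 32.1
```

```bash
python3 -m creep '[{"hand":0,"travel":[0,0,-0.13],"angular":[0,0,0]},{"hand":0,"travel":[0,0,-0.17],"angular":[0,0,0]},{"hand":0,"travel":[0,0,-0.21],"angular":[0,0,0]},{"hand":0,"travel":[0,0,-0.25],"angular":[0,0,0]},{"hand":0,"travel":[0,0,-0.29],"angular":[0,0,0]},{"hand":0,"travel":[0,0,-0.33],"angular":[0,0,0]}]'
```

```text
clock: 17.2
eef_pos: [541.8, -256.2, 155.7]
tool_rot: [-3.139, 0.004, -0.43]
force: [-0.5, 1.0, -10.1]
width: 32.1
```

```bash
python3 -m creep '[{"hand":0,"travel":[0,0,-0.06],"angular":[0,0,0]},{"hand":0,"travel":[0,0,-0.12],"angular":[0,0,0]},{"hand":0,"travel":[0,0,-0.18],"angular":[0,0,0]},{"hand":0,"travel":[0,0,-0.24],"angular":[0,0,0]},{"hand":0,"travel":[0,0,-0.3],"angular":[0,0,0]},{"hand":0,"travel":[0,0,-0.38],"angular":[0,0,0]},{"hand":0,"travel":[0,0,-0.46],"angular":[0,0,0]},{"hand":0,"travel":[0,0,-0.54],"angular":[0,0,0]},{"hand":0,"travel":[0,0,-0.64],"angular":[0,0,0]},{"hand":0,"travel":[0,0,-0.74],"angular":[0,0,0]},{"hand":0,"travel":[0,0,-0.84],"angular":[0,0,0]},{"hand":0,"travel":[0,0,-0.94],"angular":[0,0,0]},{"hand":0,"travel":[0,0,-1.04],"angular":[0,0,0]},{"hand":0,"travel":[0,0,-1.14],"angular":[0,0,0]},{"hand":0,"travel":[0,0,-1.24],"angular":[0,0,0]},{"hand":0,"travel":[0,0,-1.34],"angular":[0,0,0]},{"hand":0,"travel":[0,0,-1.4],"angular":[0,0,0]},{"hand":0,"travel":[0,0,-1.4],"angular":[0,0,0]},{"hand":0,"travel":[0,0,-1.4],"angular":[0,0,0]}]'
python3 -c "
from h import *
delta([542.7,-256.8,170])
import cv2
I=[]
for n,x,y in(('side',270,90),('top',340,140)):
    d=ctrl.get_image(n)
    I.append(cv2.resize(d['frame'][y:y+100,x:x+120],(720,600),interpolation=cv2.INTER_CUBIC)[:,:,::-1])
    for t in('lid','knob','rim'): print(n,t,[(np.round(r['at'],1),round(r['confidence'],2)) for r in ctrl.spot_point(n,t)])
cv2.imwrite('pics/s6.png',cv2.resize(np.hstack(I),(800,333)))
"
```

```text
clock: 19.1
eef_pos: [541.8, -256.3, 169.7]
tool_rot: [-3.139, 0.004, -0.43]
force: [0.3, -0.0, -5.3]
width: 32.2
t 19.1 pos [ 541.8 -256.3  169.7] rpy [-3.139  0.004 -0.43 ] F [ 0.3 -0.  -5.3] w 32.2 q [ 0.13  0.67  0.44  1.73 -0.37  0.83  0.3 ]
travel cm [ 0.1   0.01 -0.03] level+yaw axes
 [[ 0.909 -0.417 -0.003]
 [-0.417 -0.909  0.004]
 [-0.004 -0.002 -1.   ]]
side lid [(array([ 774.1, -375.5,    9.9]), 0.69), (array([ 543.6, -255.4,  110. ]), 0.67)]
side knob [(array([ 240.5, -367.4,   57.5]), 0.97), (array([ 543.6, -250.1,  189.6]), 0.94), (array([ 770.7, -370.4,   59.7]), 0.83), (array([ 389.4, -436.4,    1.2]), 0.31)]
side rim [(array([502.9,  15.4,  81.1]), 0.44)]
top lid [(array([ 239.2, -364.8,    7.2]), 0.61), (array([ 542.5, -257.6,  111.2]), 0.56)]
top knob [(array([ 238.4, -367.4,   62.4]), 0.82), (array([ 771.9, -376.8,   62.1]), 0.82), (array([ 544.4, -256.8,  182.9]), 0.69)]
top rim []
```

View pics/s6.png

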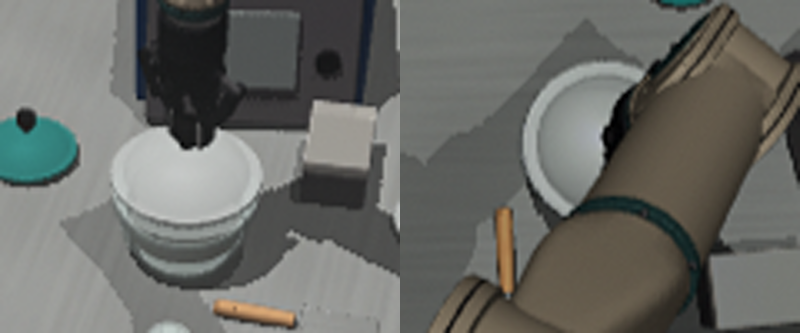

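The lid is about 20 mm up: TCP rose 19.7 mm and the networks' lid z went from 91 to 110.5. Tool tilt is under 0.3°, the load of 5.3 N is the lid's weight alone, and it is held level over the base. I hand in after a last stability check.

```bash
python3 -m creep '[{"hand":0,"travel":[0,0,0],"angular":[0,0,0]},{"hand":0,"travel":[0,0,0],"angular":[0,0,0]},{"hand":0,"travel":[0,0,0],"angular":[0,0,0]}]'; python3 -c "
from h import *
for n in('side','top'):
    ctrl.get_image(n); print([(np.round(r['at'],1),round(r['confidence'],2)) for r in ctrl.spot_point(n,'weighing_bottle')])
delta([542.7,-256.8,170]); print(ctrl.finish_job())"
```

```text
clock: 19.8
eef_pos: [541.8, -256.3, 169.7]
tool_rot: [-3.139, 0.004, -0.43]
force: [-0.3, -0.5, -4.6]
width: 32.3
[(array([501.5,  20. ,  78.8]), 0.5)]
[(array([ 544.4, -256.7,  183.2]), 0.56), (array([500.4,  20.2,  81.5]), 0.48), (array([7.408e+02, 2.849e+02, 3.000e-01]), 0.34)]
t 20.0 pos [ 541.8 -256.3  169.6] rpy [-3.139  0.004 -0.43 ] F [-1.1 -0.6 -4.7] w 32.3 q [ 0.13  0.67  0.44  1.73 -0.37  0.83  0.3 ]
travel cm [ 0.1   0.01 -0.04] level+yaw axes
 [[ 0.909 -0.417 -0.003]
 [-0.417 -0.909  0.004]
 [-0.004 -0.002 -1.   ]]
the job is handed in; nothing more can be done
None
```

I stood the weighing bottle on the stand and let go of it. I then pulled the clear lid off the desiccator and handed the job in at 20.0 s, still holding the lid; no verdict came back.

- **Bottle:** the last checks put it at about (501, 20, 80). That is within 2 mm of the stand top at about (500, 19, 80), and it was upright in the pictures.
- **Lid:** pulled straight up at roughly 5–10 mm/s. The upward pull was 15 N at 2 mm of lift, then fell to about 5 N, the lid's weight alone. It ended 19.6 mm above where I gripped it, which the cameras confirmed (its height went from about 91 to 110.5 mm). The tool was tilted by less than 0.3° and the pose held steady.
- **Disagreements:** the gripper read 32.4 mm on the 34 mm knob, but the grip looked centred and did not slip. The two cameras differed by 2–6 mm in y on some things, so I used the mean. The top view was partly hidden by the arm in the last lid picture, and no check of the rim point succeeded.
- **Other things on the bench:** I saw none of them move in the pictures, but I did not measure them again at the end.

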